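# Unpack a plaster cast from its carton into the case tray

### The job

Swing both flaps of the small cardboard carton right back and lift out the white plaster cast. The carton only leaves room for fingers at the cast's left and right sides and the tray only in front of it and behind its heel, so stand the cast down flat on the bare bench in between, let go, and take it again the other way; then set it flat, about midway along the empty blue case tray, with its front teeth towards the tray's low labelled end. Plaster chips: set it down gently, never drop it, leave the flaps open and do not disturb the other things.

Things in the scene. Friction and masses are not known exactly. Their poses are not given: they have to be found in the camera images.
- carton: Small brown cardboard carton, 78 (x) x 130 (y) x 47 mm high, fixed to the bench, open on top but for two end flaps; origin: centre of its underside. Inside 64 (x) x 124 (y) mm, walls and floor 3 mm. On the inner floor at each y end lies a card pad 28 mm long in y, 4 mm thick (top 7 mm up); the cast stands on the floor between them. Dust flaps of the long sides are folded down outside (fixed).
- flap_left (a joint): Cardboard end flap hinged along x on the carton's +y end, 67 (x) x 50 x 3 mm. 0 = closed, level, pointing to the carton's middle; 1.57 = upright; 2.75 = stop, folded back outwards. Starts sprung up at 0.55 to 0.95. Stays where it is left; about 0.5 N at its edge swings it. With both flaps level the gap between their free edges is 27 mm, wider when they stand up.
- flap_right (a joint): The same flap on the carton's -y end, same size, values and start range.
- flap_left_hinge (a point): Middle of the left flap's hinge line, at the carton's frame point (0, 63.5, 48.5) mm; axes of the carton.
- flap_right_hinge (a point): Middle of the right flap's hinge line, at the carton's frame point (0, -63.5, 48.5) mm; axes of the carton.
- flap_left_edge (a point): Middle of the left flap's free edge, 50 mm from its hinge.
- flap_right_edge (a point): Middle of the right flap's free edge, 50 mm from its hinge.
- cast_white: White plaster cast of a jaw, 56 (x) x 60 (y) x 28 mm high, about 85 g, loose; origin: centre of its underside. Base about 17 mm high with near upright sides, teeth above it. Its -x side is the rounded front (front teeth), its +x side the flat heel. It starts flat in the carton, teeth up, its axes along the carton's. Grasp it across the base: 60 mm across y or 56 mm across x.
- cast_front (a point): Point at the front of the white cast, 28 mm from its origin along its -x, 10 mm up.
- tray_blue: Empty blue plastic case tray, fixed, 122 (x) x 71 (y) mm; origin: centre of its underside; inner floor 6 mm up. Pocket 116 long (x) and 65 wide (y). Side walls (along x) and the +x heel end wall are 31 mm high and 3 mm thick; the -x end is a low lip 14 mm high with a blank label.
- tray_grey: Grey tray of the same shape beside it, holding the yellow cast; which of the two is left or right changes.
- cast_yellow: Yellow plaster cast, 56 x 60 x 28 mm, standing in the grey tray the right way round, origin: centre of its underside; leave it alone.
- mixing_bowl: Green rubber bowl, 120 mm wide, 64 mm high, at the back left, loose; origin under its centre; leave it alone.
- powder_jar: Jar with white lid, 48 mm wide, 58 mm high, at the back, loose; origin under its centre; leave it alone.
- bottle_separator: Small dropper bottle with black cap, 26 mm wide, 73 mm high, at the back, loose; origin under its centre; leave it alone.
- bur_block: Wooden block with burs standing in it, 40 x 64 x 38 mm, at the front left, loose; origin under its centre; leave it alone.
- calliper: Small calliper, 120 mm long, 8 mm high, lying at the front edge, loose; leave it alone.
- pen_blue: Blue pen, 179 mm long, 8 mm thick, lying at the front right, loose; leave it alone.

How it is judged:
By the outcome, as a careful person would: the job done as asked, in the order asked, and still so for the second after the job is handed in, with the robot touching nothing.
It also fails if it takes over 66 s, if anything falls off the work surface, if the arm or the gripper's body presses on something with over 40 N, if the wrist force passes 120 N, or if a joint passes its speed limit or range.

### The arm

A 7-joint arm with a two-finger parallel gripper is mounted at the origin on a cart in front of the work surface, level with it; the furniture and walls round the work are solid. World frame = base frame: x ahead of the robot, y to its left, z up, the work surface at z = 0. Lengths are in m, angles in rad, forces in N, time in s.
With the tool pointing down it reaches from about 0.425 to 0.875 m from the base axis. Payload 9.9 kg.
Tool frame: the origin (TCP) lies at the very end of the fingers, on their centre line; the grasp point (between the pads) lies 19 mm behind it (r.grip_point_offset is the distance from the TCP to the grasp point, in m); z points along the fingers, y is the line along which they close (so a half turn about z gives the same grasp; the last joint's range is limited). The gripper opens to 85 mm and grips with 20 to 120 N. Pads are 22 mm wide; open, the fingers measure 114 mm over their backs; the gripper's body (76 mm by 85 mm) begins 54 mm behind the grasp point. The pads swing forward as they close: fully open they stand 13 mm farther back than shut.
Start: joints at [1.101, 0.576, 0.025, 1.437, -0.015, 1.129, -0.057], TCP at [0.254, -0.625, 0.231] pointing down, gripper open.
Joint ranges: [-2.76, 2.76], [-0.34, 2.15], [-1.52, 1.57], [0.19, 2.46], [-1.09, 4.23], [0.17, 1.99], [-2.82, 2.82]. Speed limits (rad/s): [2.22, 2.22, 3.01, 3.01, 3.14, 3.14, 3.14].

### API

Orientations are given as [roll, pitch, yaw] about the fixed x, y, z axes, in that order (R = Rz(yaw) Ry(pitch) Rx(roll)).
In Python, from plant import r, eyes, job gives the robot as it stands. The module is installed in compiled form; this text tells all that it offers.
- The arm moves only by the tool jog_arm, never from a script. Its argument "motion" is a list of rows, each an object with "delta_rot": the turn, a rotation vector about the tool's x, y, z in degrees, a list of three; "xyz": the shift along the tool's x, y, z in cm, a list of three; "hand": the finger opening in cm, from 0 to 8.54. A call has 1 to 12 rows; each row shifts and turns the commanded pose from where the row before left it, along the tool's axes as they then stand; what a row does not reach is not made up. A row lasts 1/8 s, in which the tool goes at most 62.5 mm and 10.7 degrees, less where a joint would pass 70% of its speed; a pose out of reach is approached as far as the arm can. A call is refused whole if a number of a shift passes 6.25 or a number of a turn 10.7, either way. A call with a gripper value outside its range is refused whole. The fingers move at their own pace and stop on an object; "grip_force" is the grip in N (left out, the last holds). Time passes only in rows, so rows that do not move let the fingers close. It gives the time, the measured TCP pose, the force, the opening and the grip force at its end, in the units of the state.
- r.sense(): the state, without advancing time (a new reading comes with each control period).
- eyes.grab_frame(name): name is "scene" or "top" or "wrist"; returns (picture, depth): 384x512x3 uint8, red, green, blue; 384x512 float32, m along the optical axis (not along the pixel's ray), 0 where there is no reading.
- eyes.camera_model(name): a dict with "mtx" (3x3 intrinsics, pixels), "k1" (the pictures are not rectified: a ray, as slopes to the right and down, at radius r is drawn at 1 + k1 r^2 times it, then the intrinsics apply), "camera_from_world" (4x4, takes a point from world to camera coordinates). Camera axes: x right, y up, looking along -z (the intrinsics and any distortion apply to the point x, -y, -z); pixel columns grow to the right and rows downward; lengths in m; the calibration is good to about 2 mm. A picture is of the moment at which its call begins: read the wrist's pose just before it. camera_model takes no time and is no camera call; for the wrist camera it gives the pose at the moment of the call.
- job.finish_job(): hands the job in; it is judged then, once.
The state is a dict: "clock": time; "joint_pos": joint angles; "qd": joint speeds; "joint_efforts": joint torques, N m; "ee_pos": TCP position; "tcp_rot": TCP orientation; "wrist_force": force on the tool from outside, world axes, zero at the start; "torque": the same for the moment, N m; "finger_gap": finger opening in m; "finger_force": force on a finger pad.
Only numpy, scipy, OpenCV 4.12 (cv2) and the standard library are available. Lean on these libraries where they do the work, as an engineer would, in place of code of your own. Each camera call takes 0.05 s, during which the arm holds its last target. There are 200 camera calls.

## Working session

There is one attempt and no reset: what is moved stays moved. The work goes in short steps, Python scripts to look and compute and a tool call to move; the robot and the scene stay as the last step left them, time stands still between calls to the robot, and variables do not carry over. Pictures are saved under pics/ and viewed, at most 12 in all, crops included, and the job is handed in when it is done.

Besides the shell and the picture viewer there is one more tool, called after "Emit:" as a command line: name --argument value ..., lists and objects as JSON in quotes. jog_arm: Moves the arm, as the interface text tells. Its arguments: {"type":"object","properties":{"motion":{"type":"array","items":{"type":"object","properties":{"delta_rot":{"type":"array","items":{"type":"number"}},"xyz":{"type":"array","items":{"type":"number"}},"hand":{"type":"number"}}}},"grip_force":{"type":"number"}},"required":["motion"]}

```bash
mkdir -p pics; cat > h.py <<'E'
import numpy as np, cv2
from plant import r, eyes, job
def grab(n,name=None):
    m=eyes.camera_model(n); p,d=eyes.grab_frame(n)
    if name: cv2.imwrite('pics/'+name+'.png',cv2.cvtColor(p,cv2.COLOR_RGB2BGR))
    np.savez('last_'+n,p=p,d=d,K=m['mtx'],k1=m['k1'],T=m['camera_from_world']); return p,d,m
def cloud(n):
    z=np.load('last_'+n+'.npz'); d=z['d'];K=z['K'];k1=float(z['k1']);T=z['T']
    v,u=np.mgrid[:d.shape[0],:d.shape[1]]
    D=np.array([k1,0,0,0,0.])
    q=cv2.undistortPoints(np.stack([u.ravel(),v.ravel()],1).astype(np.float64)[:,None],np.array(K,float),D)[:,0]
    Z=d.ravel(); c=np.stack([q[:,0]*Z,-q[:,1]*Z,-Z,np.ones_like(Z)],1)
    w=(np.linalg.inv(T)@c.T).T[:,:3].reshape(d.shape+(3,)); w[d==0]=np.nan
    return w,z['p']
E
python3 - <<'E'
from h import *
s=r.sense(); print(s)
grab('top','top0'); grab('scene','scene0')
im=[cv2.imread(f'pics/{n}0.png') for n in('top',)][0]
cv2.imwrite('pics/top0b.png',cv2.resize(im,(800,600)))
E
```

```text
{'clock': 0.0, 'joint_pos': array([ 1.1012094 ,  0.5765184 ,  0.02481837,  1.43795012, -0.01500313,
        1.12900026, -0.05654252]), 'qd': array([ 2.58925809e-04,  7.60477811e-05, -1.93237564e-04,  7.94932804e-04,
       -3.91504309e-04,  8.76047613e-04,  3.82036858e-04]), 'joint_efforts': array([-1.37489635e-03, -7.65769744e+01,  2.25013085e+00, -2.85965896e+01,
        1.51623774e-02,  1.25981550e-02, -2.28571184e-05]), 'ee_pos': array([ 0.25383416, -0.62494074,  0.23043644]), 'tcp_rot': array([-3.13990210e+00,  7.17383179e-05,  3.85798218e-01]), 'wrist_force': array([ 0.08698476, -0.50058215, -0.0795601 ]), 'torque': array([0.00068654, 0.00592838, 0.00824728]), 'finger_force': 0.0, 'finger_gap': 0.08548074953992858}
```

View pics/top0b.png

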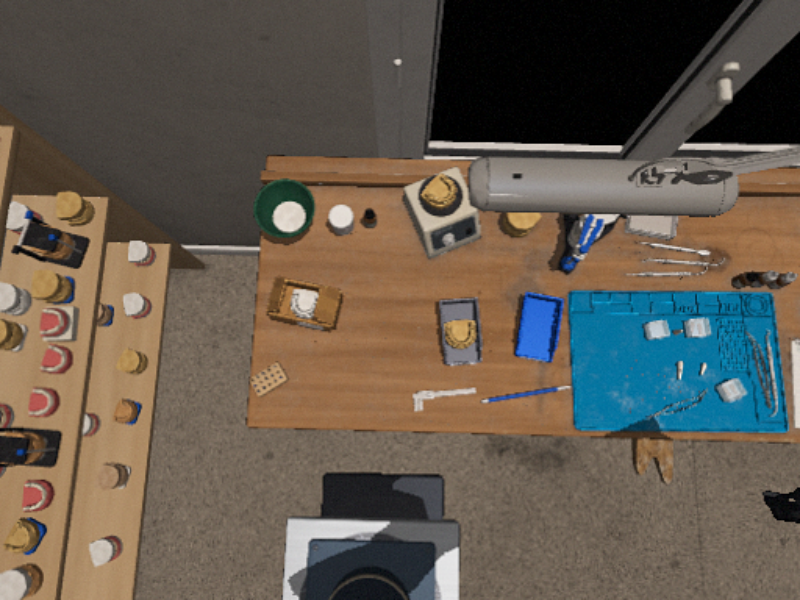

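View pics/scene0.png

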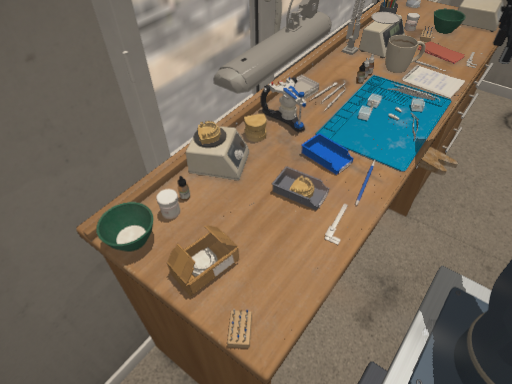

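The top view shows (800x600 scale) the carton at (305,305) with the white cast inside it. The grey tray with the yellow cast is at (460,332) and the blue tray at (539,327). Next I'll enlarge the carton and trays and measure them with depth.

```bash
python3 - <<'E'
from h import *
w,p=cloud('top')
for n,(u,v) in dict(carton=(305,305),grey=(460,320),blue=(539,327),bench=(400,350),calfront=(440,395),bur=(268,380),jar=(341,218),bowl=(285,212)).items():
    print(n,w[int(v*.64),int(u*.64)].round(4))
# blue mask & rect
hsv=cv2.cvtColor(p,cv2.COLOR_RGB2HSV)
m=cv2.inRange(hsv,(105,150,60),(125,255,255)); m[:, :325]=0; m[:,364:]=0; m[:180]=0;m[240:]=0
pts=w[(m>0)]; print(len(pts))
for lo,hi in((.002,.012),(.02,.04)):
    q=pts[(pts[:,2]>lo)&(pts[:,2]<hi)]; print(lo,cv2.minAreaRect(q[:,:2].astype(np.float32)), np.median(q[:,2]))
# carton hi points
R=w[170:225,160:230].reshape(-1,3)
for lo,hi in((.03,.052),(.06,.11)):
    q=R[(R[:,2]>lo)&(R[:,2]<hi)]; print(lo,len(q),cv2.minAreaRect(q[:,:2].astype(np.float32)))
im=cv2.imread('pics/top0.png')
a=cv2.resize(im[165:245,155:235],(580,580),interpolation=cv2.INTER_CUBIC)
cv2.imwrite('pics/c1.png',a)
E
```

```text
carton [0.5471 0.1428 0.0199]
grey [ 0.5295 -0.1597  0.0065]
blue [ 0.5187 -0.3136  0.002 ]
bench [ 4.658e-01 -4.490e-02 -2.000e-04]
calfront [ 3.834e-01 -1.222e-01 -1.000e-04]
bur [0.4004 0.2049 0.0225]
jar [0.7145 0.0768 0.057 ]
bowl [0.7413 0.1967 0.0092]
996
0.002 ((0.5154426097869873, -0.3116436302661896), (0.06736274808645248, 0.11921928077936172), 81.03812408447266) 0.00550395688618599
0.02 ((0.5250720381736755, -0.3105553984642029), (0.07579490542411804, 0.1073387861251831), 79.51868438720703) 0.029261674448611164
0.03 285 ((0.5482251048088074, 0.14297768473625183), (0.13069134950637817, 0.07951854914426804), 79.51859283447266)
0.06 332 ((0.5503069162368774, 0.14172443747520447), (0.11429589986801147, 0.0660577267408371), 78.99357604980469)
```

View pics/c1.png

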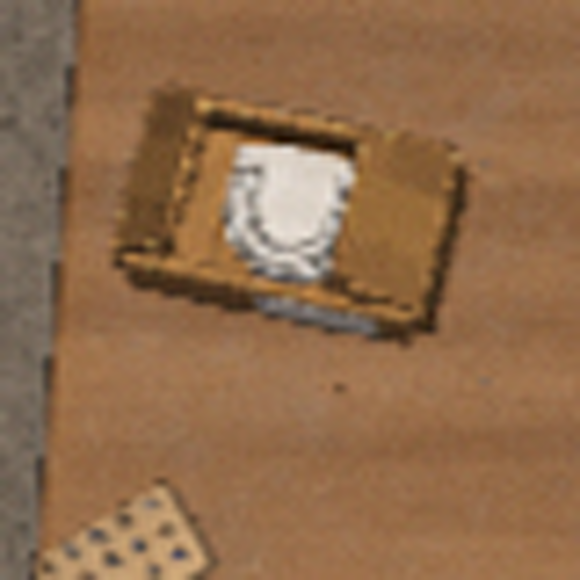

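The enlarged crop shows the cast's rounded front towards -x. Its left flap (160,170) is steeper and its right flap (400,220) flatter. The carton is at about (0.548, 0.143) with yaw about -10.5°. The blue tray is at about (0.515, -0.311) with yaw about -10° and its low end at -x. I'll move above the carton now.

Emit:
jog_arm --motion '[{"delta_rot":[0,0,8.15],"hand":0},{"delta_rot":[0,0,8.15]},{"delta_rot":[0,0,8.15]},{"delta_rot":[0,0,8.15]},{"xyz":[1.5,-5.8,0]},{"xyz":[1.5,-5.8,0]},{"xyz":[1.5,-5.8,0]},{"xyz":[1.5,-5.8,0]},{"xyz":[1.5,-5.8,0]},{"xyz":[1.5,-5.8,0]},{"xyz":[1.5,-5.8,0]},{"xyz":[1.5,-5.8,0]}]' --grip_force 20

```text
validation failed for argument at $.mo...
```

Emit:
jog_arm --motion '[{"xyz":[1,-5.8,0]},{"xyz":[1,-5.8,0]},{"xyz":[0.5,-5.8,0]},{"xyz":[0.4,-5.8,0]},{"xyz":[0,-5.8,0]},{"xyz":[0,-5.4,0]},{}]'

```text
validation failed for argument at $.mo...
```

```bash
python3 - <<'E'
from h import *
s=r.sense(); print(s['clock'],s['ee_pos'],s['tcp_rot'],s['joint_pos'].round(2),s['finger_gap'])
grab('wrist','w1')
w,p=cloud('wrist'); R=w.reshape(-1,3)
print(np.nanmin(R,0),np.nanmax(R,0))
np.save('w1.npy',w)
E
```

```text
0.1 [ 0.2538117  -0.625007    0.23050982] [-3.14002698e+00  7.96998190e-05  3.85741412e-01] [ 1.1   0.58  0.02  1.44 -0.02  1.13 -0.06] 0.08536649079072692
[-1.37212676 -2.22290678 -0.77052986] [0.56618774 0.43635231 0.33201236]
```

View pics/w1.png

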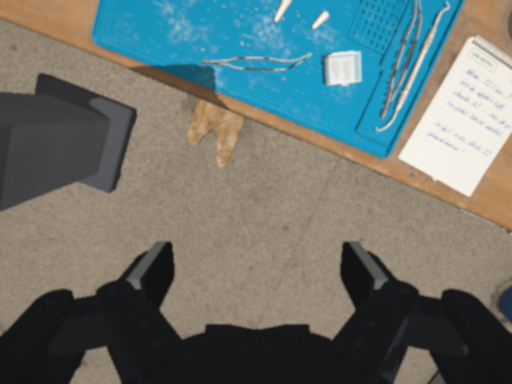

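The arm has not moved: both calls were refused because every row needs all three fields. The picture shows only the bench edge and the open fingers, at about (150,270) and (365,270).

Emit:
jog_arm --motion '[{"delta_rot":[0,0,8.15],"xyz":[0,0,0],"hand":0},{"delta_rot":[0,0,8.15],"xyz":[0,0,0],"hand":0},{"delta_rot":[0,0,8.15],"xyz":[0,0,0],"hand":0},{"delta_rot":[0,0,8.15],"xyz":[0,0,0],"hand":0},{"delta_rot":[0,0,0],"xyz":[1.5,-5.8,0],"hand":0},{"delta_rot":[0,0,0],"xyz":[1.5,-5.8,0],"hand":0},{"delta_rot":[0,0,0],"xyz":[1.5,-5.8,0],"hand":0},{"delta_rot":[0,0,0],"xyz":[1.5,-5.8,0],"hand":0},{"delta_rot":[0,0,0],"xyz":[1.5,-5.8,0],"hand":0},{"delta_rot":[0,0,0],"xyz":[1.5,-5.8,0],"hand":0},{"delta_rot":[0,0,0],"xyz":[1.5,-5.8,0],"hand":0},{"delta_rot":[0,0,0],"xyz":[1.5,-5.8,0],"hand":0}]' --grip_force 20

```text
clock: 1.65
ee_pos: [0.4571, -0.1892, 0.2314]
tcp_rot: [3.142, -0.0, -0.183]
wrist_force: [1.5, 0.1, -0.8]
finger_gap: -0.0002
finger_force: 0.0
```

Emit:
jog_arm --motion '[{"delta_rot":[0,0,0],"xyz":[0.48,-5.7,0],"hand":0},{"delta_rot":[0,0,0],"xyz":[0.48,-5.7,0],"hand":0},{"delta_rot":[0,0,0],"xyz":[0.48,-5.7,0],"hand":0},{"delta_rot":[0,0,0],"xyz":[0.48,-5.7,0],"hand":0},{"delta_rot":[0,0,0],"xyz":[0.48,-5.7,0],"hand":0},{"delta_rot":[0,0,0],"xyz":[0.48,-5.8,0],"hand":0},{"delta_rot":[0,0,0],"xyz":[0,0,0],"hand":0}]'

```text
clock: 2.52
ee_pos: [0.5473, 0.1469, 0.2307]
tcp_rot: [-3.139, 0.001, -0.176]
wrist_force: [0.0, -0.7, -0.9]
finger_gap: 0.0
finger_force: 0.0
```

```bash
python3 - <<'E'
from h import *
s=r.sense(); print(s['clock'],s['ee_pos'],s['tcp_rot'],s['joint_pos'].round(2),s['finger_gap'])
grab('wrist','w2')
w,p=cloud('wrist'); np.save('w2.npy',w)
c=np.array([.548,.143]);a=np.radians(-10.5)
x=(w[...,0]-c[0])*np.cos(a)+(w[...,1]-c[1])*np.sin(a); y=-(w[...,0]-c[0])*np.sin(a)+(w[...,1]-c[1])*np.cos(a)
z=w[...,2]
# flap slices near x=0: z vs y
for yy in np.arange(-.07,.075,.01):
    m=(abs(x)<.02)&(abs(y-yy)<.003); print(round(yy,3),m.sum(),np.nanpercentile(z[m],[5,50,95]).round(3) if m.sum() else '')
white=(p.min(2)>150)&(z>.012)&(z<.04)&(abs(x)<.035)&(abs(y)<.06)
print('white',white.sum(), np.percentile(x[white],[1,99]),np.percentile(y[white],[1,99]))
E
```

```text
2.525 [0.54728442 0.14687124 0.23066664] [-3.13926216e+00  9.69780332e-04 -1.75503047e-01] [-0.34  0.41 -0.    1.73 -0.    1.   -2.09] 4.121630751266124e-05
-0.07 0 
-0.06 292 [0.053 0.315 0.321]
-0.05 1883 [0.068 0.318 0.324]
-0.04 2683 [0.079 0.31  0.318]
-0.03 2053 [0.019 0.294 0.302]
-0.02 1453 [0.029 0.287 0.323]
-0.01 2940 [0.031 0.312 0.33 ]
0.0 2977 [0.028 0.3   0.322]
0.01 3343 [0.236 0.311 0.329]
0.02 1624 [0.029 0.316 0.33 ]
0.03 1743 [0.03  0.289 0.323]
0.04 3140 [0.081 0.305 0.317]
0.05 2100 [0.07  0.316 0.321]
0.06 972 [0.054 0.319 0.324]
0.07 0 
white 1245 [-0.02327959  0.02925452] [-0.02055938  0.02875059]
```

View pics/w2.png

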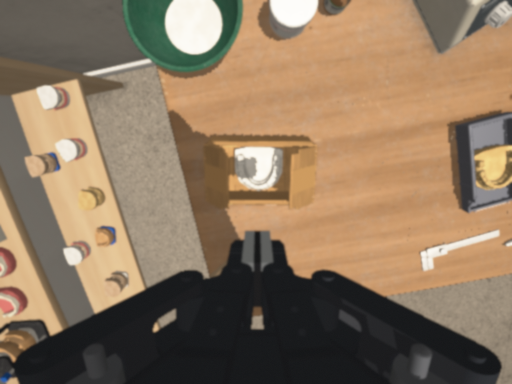

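The wrist view shows the carton at (260,170) below with both flaps half up, and the cast seen between them at (258,167). I'll lower the closed fingers between the flaps and swing the left one out.

Emit:
jog_arm --motion '[{"delta_rot":[0,0,-0.4],"xyz":[0,0.4,5.7],"hand":0},{"delta_rot":[0,0,0],"xyz":[0,0,5.7],"hand":0},{"delta_rot":[0,0,0],"xyz":[0,0,3.7],"hand":0},{"delta_rot":[0,0,0],"xyz":[0,0,2.0],"hand":0},{"delta_rot":[0,0,0],"xyz":[0,-1.5,0],"hand":0},{"delta_rot":[0,0,0],"xyz":[0,-1.5,0],"hand":0},{"delta_rot":[0,0,0],"xyz":[0,-1.5,0],"hand":0},{"delta_rot":[0,0,0],"xyz":[0,-1.5,0],"hand":0},{"delta_rot":[0,0,0],"xyz":[0,-1.0,0],"hand":0},{"delta_rot":[0,0,0],"xyz":[0,0,0],"hand":0}]'

```text
clock: 3.82
ee_pos: [0.5589, 0.2072, 0.0604]
tcp_rot: [-3.141, -0.0, -0.175]
wrist_force: [0.3, -0.3, -0.4]
finger_gap: -0.0001
finger_force: 0.0
```

Emit:
jog_arm --motion '[{"delta_rot":[0,0,0],"xyz":[0,-0.7,0],"hand":0},{"delta_rot":[0,0,0],"xyz":[0,-0.7,0],"hand":0},{"delta_rot":[0,0,0],"xyz":[0,0,0],"hand":0}]'

```text
clock: 4.2
ee_pos: [0.5614, 0.2207, 0.0603]
tcp_rot: [-3.141, -0.0, -0.175]
wrist_force: [-0.1, -0.2, 0.4]
finger_gap: 0.0
finger_force: 0.0
```

```bash
python3 - <<'E'
from h import *
grab('scene','s2'); w,p=cloud('scene')
c=np.array([.548,.143]);a=np.radians(-10.5)
x=(w[...,0]-c[0])*np.cos(a)+(w[...,1]-c[1])*np.sin(a); y=-(w[...,0]-c[0])*np.sin(a)+(w[...,1]-c[1])*np.cos(a); z=w[...,2]
for yy in np.arange(.06,.13,.005):
    m=(abs(x)<.034)&(abs(y-yy)<.0025)&(z>.01)&(z<.105)
    print(round(yy,3),m.sum(),np.percentile(z[m],[5,50,95]).round(3) if m.sum() else '')
im=cv2.imread('pics/s2.png'); cv2.imwrite('pics/s2b.png',cv2.resize(im[190:330,130:290],(640,560),interpolation=cv2.INTER_CUBIC))
E
```

```text
0.06 8 [0.012 0.048 0.104]
0.065 74 [0.014 0.05  0.087]
0.07 49 [0.051 0.054 0.096]
0.075 69 [0.053 0.07  0.103]
0.08 64 [0.056 0.067 0.098]
0.085 66 [0.059 0.063 0.096]
0.09 77 [0.062 0.064 0.102]
0.095 63 [0.063 0.065 0.083]
0.1 51 [0.065 0.067 0.069]
0.105 52 [0.067 0.069 0.071]
0.11 37 [0.068 0.07  0.072]
0.115 0 
0.12 0 
0.125 0 
0.13 0
```

View pics/s2b.png

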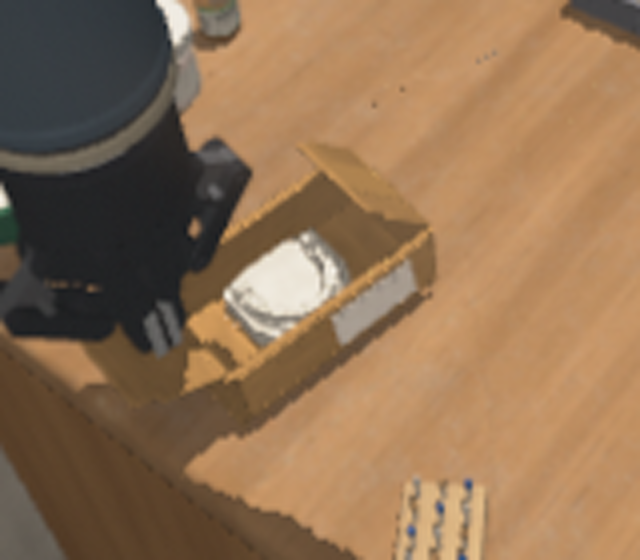

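The crop shows the left flap folded right back under the fingers at (150,370). The right flap is still up at (370,190) and the cast is visible. By depth the left flap is about 22° above level, which is its stop. Now the mirrored sweep.

Emit:
jog_arm --motion '[{"delta_rot":[0,0,0],"xyz":[0,3.5,0],"hand":0},{"delta_rot":[0,0,0],"xyz":[0,4.0,0],"hand":0},{"delta_rot":[0,0,0],"xyz":[0,1.5,0],"hand":0},{"delta_rot":[0,0,0],"xyz":[0,1.5,0],"hand":0},{"delta_rot":[0,0,0],"xyz":[0,1.5,0],"hand":0},{"delta_rot":[0,0,0],"xyz":[0,1.3,0],"hand":0},{"delta_rot":[0,0,0],"xyz":[0,1.0,0],"hand":0},{"delta_rot":[0,0,0],"xyz":[0,0.7,0],"hand":0},{"delta_rot":[0,0,0],"xyz":[0,0.7,0],"hand":0},{"delta_rot":[0,0,0],"xyz":[0,0,0],"hand":0}]'

```text
clock: 5.5
ee_pos: [0.5337, 0.0646, 0.0603]
tcp_rot: [3.141, 0.0, -0.177]
wrist_force: [-0.7, 0.2, 0.3]
finger_gap: 0.0002
finger_force: 0.0
```

```bash
python3 - <<'E'
from h import *
grab('top'); w,p=cloud('top')
c=np.array([.548,.143]);a=np.radians(-10.5)
x=(w[...,0]-c[0])*np.cos(a)+(w[...,1]-c[1])*np.sin(a); y=-(w[...,0]-c[0])*np.sin(a)+(w[...,1]-c[1])*np.cos(a); z=w[...,2]
for yy in np.r_[np.arange(-.125,-.06,.005),np.arange(.06,.125,.005)]:
    m=(abs(x)<.03)&(abs(y-yy)<.0025)&(z>.01)&(z<.105)
    print(round(yy,3),m.sum(),np.percentile(z[m],[5,50,95]).round(3) if m.sum() else '')
m=(p.min(2)>140)&(z>.008)&(z<.04)&(abs(x)<.04)&(abs(y)<.06); q=np.c_[x[m],y[m],z[m]]
print('cast',len(q),np.percentile(q,[2,50,98],axis=0).round(4))
E
```

```text
-0.125 0 
-0.12 0 
-0.115 0 
-0.11 0 
-0.105 0 
-0.1 0 
-0.095 0 
-0.09 0 
-0.085 0 
-0.08 0 
-0.075 0 
-0.07 0 
-0.065 0 
0.06 0 
0.065 0 
0.07 4 [0.052 0.055 0.057]
0.075 23 [0.05  0.053 0.057]
0.08 30 [0.053 0.057 0.061]
0.085 27 [0.056 0.06  0.062]
0.09 36 [0.059 0.062 0.065]
0.095 36 [0.061 0.064 0.068]
0.1 41 [0.063 0.066 0.07 ]
0.105 34 [0.065 0.069 0.073]
0.11 10 [0.066 0.067 0.069]
0.115 0 
0.12 0 Traceback (most recent call last):
  File "<stdin>", line 9, in <module>
    return _quantile_unchecked(
        a, q, axis, out, overwrite_input, method, keepdims, weights)
    return _ureduce(a,
                    func=_quantile_ureduce_func,
    ...<5 lines>...
                    overwrite_input=overwrite_input,
                    method=method)
    r = func(a, **kwargs)
    result = _quantile(arr,
                       quantiles=q,
    ...<2 lines>...
                       out=out,
                       weights=wgt)
    slices_having_nans = np.isnan(arr[-1, ...])
                                  ~~~^^^^^^^^^
IndexError: index -1 is out of bounds for axis 0 with size 0
```

Emit:
jog_arm --motion '[{"delta_rot":[0,0,0],"xyz":[0,0,-5.5],"hand":0},{"delta_rot":[0,0,0],"xyz":[0,-4.0,-5.5],"hand":8.5},{"delta_rot":[0,0,0],"xyz":[0,-4.0,-5.5],"hand":8.5},{"delta_rot":[0,0,0],"xyz":[0,0,0],"hand":8.5},{"delta_rot":[0,0,0],"xyz":[0,0,0],"hand":8.5},{"delta_rot":[0,0,0],"xyz":[0,0,0],"hand":8.5}]'

```text
clock: 6.3
ee_pos: [0.5458, 0.1363, 0.215]
tcp_rot: [3.14, 0.002, -0.177]
wrist_force: [0.5, 0.3, -0.3]
finger_gap: 0.0848
finger_force: 0.0
```

```bash
python3 - <<'E'
from h import *
print(r.sense()['ee_pos'])
grab('wrist','w3'); w,p=cloud('wrist'); grab('scene')
c=np.array([.548,.143]);a=np.radians(-10.5)
def loc(w): return (w[...,0]-c[0])*np.cos(a)+(w[...,1]-c[1])*np.sin(a), -(w[...,0]-c[0])*np.sin(a)+(w[...,1]-c[1])*np.cos(a), w[...,2]
for n in('wrist','scene'):
    w,p=cloud(n); x,y,z=loc(w)
    for yy in np.r_[np.arange(-.115,-.06,.01),np.arange(.065,.12,.01)]:
        m=(abs(x)<.03)&(abs(y-yy)<.0025)&(z>.01)&(z<.105)
        print(round(yy,3),m.sum(),np.median(z[m]).round(3) if m.sum() else '')
    for t in (130,170):
        m=(p.min(2)>t)&(p.max(2)-p.min(2).astype(int)<45)&(z>.008)&(z<.04)&(abs(x)<.04)&(abs(y)<.06); q=np.c_[x[m],y[m],z[m]]
        print('cast',len(q),np.percentile(q,[1,50,99],axis=0).round(4) if len(q) else '')
    q=np.c_[w[...,0].ravel(),w[...,1].ravel(),x.ravel(),y.ravel(),z.ravel()]; q=q[(abs(q[:,2])<.05)&(abs(q[:,3])<.064)&(q[:,4]>.042)&(q[:,4]<.05)]
    if len(q): print('walls',len(q),cv2.minAreaRect(q[:,:2].astype(np.float32)),np.percentile(q[:,2],[2,98]))
im=cv2.imread('pics/w3.png'); cv2.imwrite('pics/w3b.png',cv2.resize(im[90:250,150:370],(800,582),interpolation=cv2.INTER_CUBIC))
E
```

```text
[0.54584725 0.13625341 0.21496911]
-0.115 0 
-0.105 281 0.067
-0.095 278 0.063
-0.085 272 0.059
-0.075 263 0.055
-0.065 251 0.051
0.065 263 0.051
0.075 270 0.056
0.085 287 0.06
0.095 290 0.065
0.105 299 0.069
0.115 0 
cast 1412 [[-0.021  -0.0269  0.0151]
 [ 0.0083 -0.0002  0.0195]
 [ 0.029   0.0272  0.0316]]
cast 768 [[-0.0209 -0.0277  0.0144]
 [ 0.0189 -0.0014  0.0196]
 [ 0.029   0.0273  0.0317]]
walls 1601 ((0.5490209460258484, 0.14282363653182983), (0.12799429893493652, 0.07743264734745026), 79.65489959716797) [-0.03695839  0.03944607]
-0.115 0 
-0.105 64 0.068
-0.095 62 0.064
-0.085 61 0.059
-0.075 59 0.056
-0.065 59 0.052
0.065 68 0.05
0.075 63 0.055
0.085 70 0.06
0.095 65 0.064
0.105 70 0.069
0.115 0 
cast 242 [[-0.0399 -0.04    0.0128]
 [-0.0076 -0.004   0.0218]
 [ 0.0323  0.0278  0.0395]]
cast 117 [[-0.0207 -0.0215  0.0176]
 [ 0.0186  0.0001  0.0204]
 [ 0.0279  0.0241  0.0333]]
walls 500 ((0.5475794076919556, 0.14292052388191223), (0.12716451287269592, 0.07920661568641663), 79.45243072509766) [-0.03872075  0.03787084]
```

View pics/w3b.png

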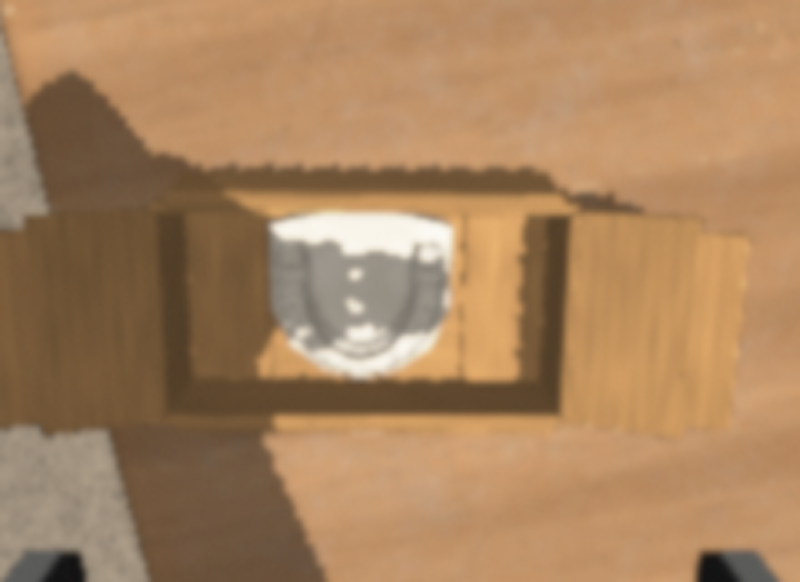

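The close view shows both flaps folded right back, with depth giving about 22° on each. The cast sits centred in the carton at (362,295) with its teeth towards -x. I'll descend to the grasp.

Emit:
jog_arm --motion '[{"delta_rot":[0,0,0.2],"xyz":[1.0,-0.7,4.5],"hand":7.6},{"delta_rot":[0,0,0],"xyz":[0,0,4.5],"hand":7.6},{"delta_rot":[0,0,0],"xyz":[0,0,4.5],"hand":7.6},{"delta_rot":[0,0,0],"xyz":[0,0,3.0],"hand":7.6},{"delta_rot":[0,0,0],"xyz":[0,0,2.0],"hand":7.6},{"delta_rot":[0,0,0],"xyz":[0,0,1.0],"hand":7.6},{"delta_rot":[0,0,0],"xyz":[0,0,0.5],"hand":7.6},{"delta_rot":[0,0,0],"xyz":[0,0,0],"hand":7.6},{"delta_rot":[0,0,0],"xyz":[0,0,0],"hand":7.6}]'

```text
clock: 7.52
ee_pos: [0.5582, 0.1428, 0.0171]
tcp_rot: [-3.141, -0.001, -0.18]
wrist_force: [0.5, 0.5, -0.1]
finger_gap: 0.0761
finger_force: 0.0
```

Emit:
jog_arm --motion '[{"delta_rot":[0,0,0],"xyz":[-0.1,0.15,0.5],"hand":7.6},{"delta_rot":[0,0,0],"xyz":[0,0,0.4],"hand":7.6},{"delta_rot":[0,0,0],"xyz":[0,0,0],"hand":7.6}]'

```text
clock: 7.9
ee_pos: [0.5562, 0.1414, 0.007]
tcp_rot: [3.141, 0.001, -0.18]
wrist_force: [-0.1, 0.4, -0.4]
finger_gap: 0.0763
finger_force: 0.0
```

Emit:
jog_arm --motion '[{"delta_rot":[0,0,0],"xyz":[0,0,0],"hand":6.5},{"delta_rot":[0,0,0],"xyz":[0,0,0],"hand":6.2},{"delta_rot":[0,0,0],"xyz":[0,0,0],"hand":5.5},{"delta_rot":[0,0,0],"xyz":[0,0,0],"hand":5.5},{"delta_rot":[0,0,0],"xyz":[0,0,0],"hand":5.5},{"delta_rot":[0,0,0],"xyz":[0,0,0],"hand":5.5}]' --grip_force 30

```text
clock: 8.65
ee_pos: [0.5567, 0.1416, 0.0078]
tcp_rot: [-3.141, -0.0, -0.18]
wrist_force: [-1.4, 0.7, 5.7]
finger_gap: 0.0584
finger_force: 31.9
```

Emit:
jog_arm --motion '[{"delta_rot":[0,0,0],"xyz":[0,0,-0.4],"hand":5.5},{"delta_rot":[0,0,0],"xyz":[0,0,-0.8],"hand":5.5},{"delta_rot":[0,0,0],"xyz":[0,0,-1.5],"hand":5.5},{"delta_rot":[0,0,0],"xyz":[0,0,-2.0],"hand":5.5},{"delta_rot":[0,0,0],"xyz":[0,0,-2.5],"hand":5.5},{"delta_rot":[0,0,0],"xyz":[0,0,-2.0],"hand":5.5},{"delta_rot":[0,0,0],"xyz":[0,0,-1.5],"hand":5.5},{"delta_rot":[0,0,0],"xyz":[0,0,0],"hand":5.5}]'

```text
clock: 9.65
ee_pos: [0.5572, 0.1416, 0.1158]
tcp_rot: [-3.14, -0.002, -0.18]
wrist_force: [-0.6, 0.2, -1.1]
finger_gap: 0.059
finger_force: 32.7
```

Emit:
jog_arm --motion '[{"delta_rot":[0,0,0],"xyz":[-0.2,2,0],"hand":5.5},{"delta_rot":[0,0,0],"xyz":[-0.3,3.5,0],"hand":5.5},{"delta_rot":[0,0,0],"xyz":[-0.3,4.2,0],"hand":5.5},{"delta_rot":[0,0,0],"xyz":[-0.3,4.2,0],"hand":5.5},{"delta_rot":[0,0,0],"xyz":[-0.2,3.5,0],"hand":5.5},{"delta_rot":[0,0,0],"xyz":[-0.2,2,0],"hand":5.5},{"delta_rot":[0,0,0],"xyz":[0,0,0],"hand":5.5},{"delta_rot":[0,0,0],"xyz":[0,0,0],"hand":5.5}]'

```text
clock: 10.65
ee_pos: [0.5067, -0.0465, 0.114]
tcp_rot: [-3.141, 0.001, -0.18]
wrist_force: [1.0, 0.7, 0.3]
finger_gap: 0.0586
finger_force: 32.7
```

```bash
python3 - <<'E'
from h import *
s=r.sense();print(s['ee_pos'],s['wrist_force'],s['finger_gap'],s['clock'])
grab('scene','s3'); w,p=cloud('scene')
im=cv2.imread('pics/s3.png'); cv2.imwrite('pics/s3b.png',cv2.resize(im[140:300,150:350],(800,600),interpolation=cv2.INTER_CUBIC))
E
```

```text
[ 0.50671609 -0.04653316  0.11396905] [1.03241419 0.73861742 0.30563322] 0.058635875104546265 10.65
```

View pics/s3b.png

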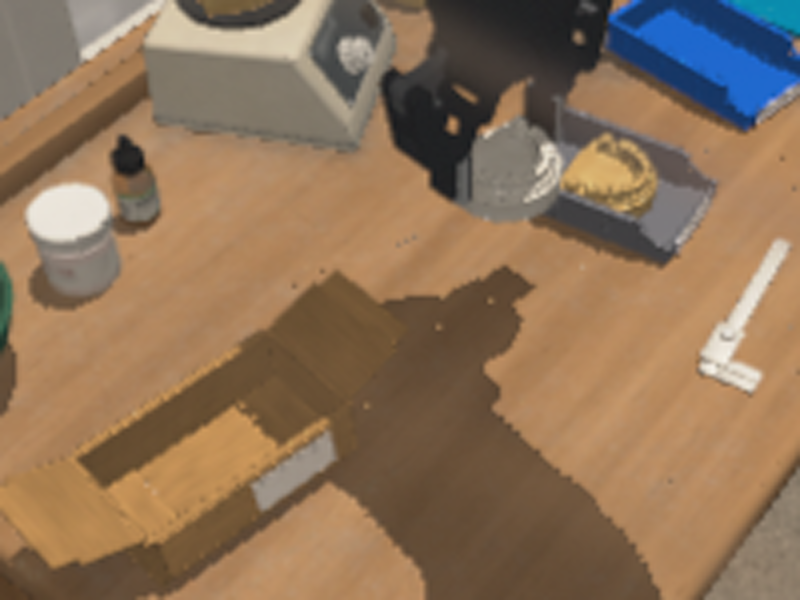

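The view shows the cast held level, teeth up at (520,170), with both flaps still open and the carton empty. I'll lower it onto the bench.

Emit:
jog_arm --motion '[{"delta_rot":[0,0,0],"xyz":[0,0,2.0],"hand":5.5},{"delta_rot":[0,0,0],"xyz":[0,0,3.0],"hand":5.5},{"delta_rot":[0,0,0],"xyz":[0,0,2.5],"hand":5.5},{"delta_rot":[0,0,0],"xyz":[0,0,1.5],"hand":5.5},{"delta_rot":[0,0,0],"xyz":[0,0,0.8],"hand":5.5},{"delta_rot":[0,0,0],"xyz":[0,0,0.3],"hand":5.5},{"delta_rot":[0,0,0],"xyz":[0,0,0.2],"hand":5.5},{"delta_rot":[0,0,0],"xyz":[0,0,0],"hand":5.5},{"delta_rot":[0,0,0],"xyz":[0,0,0],"hand":5.5}]'

```text
clock: 11.82
ee_pos: [0.5073, -0.0468, 0.0118]
tcp_rot: [-3.141, -0.001, -0.18]
wrist_force: [0.3, -0.4, -0.6]
finger_gap: 0.0585
finger_force: 32.6
```

Emit:
jog_arm --motion '[{"delta_rot":[0,0,0],"xyz":[0,0,0.1],"hand":5.5},{"delta_rot":[0,0,0],"xyz":[0,0,0.1],"hand":5.5},{"delta_rot":[0,0,0],"xyz":[0,0,0],"hand":5.5}]'

```text
clock: 12.2
ee_pos: [0.507, -0.0468, 0.0093]
tcp_rot: [3.142, 0.0, -0.18]
wrist_force: [0.0, 0.4, -0.7]
finger_gap: 0.0587
finger_force: 32.7
```

Emit:
jog_arm --motion '[{"delta_rot":[0,0,0],"xyz":[0,0,0.1],"hand":5.5},{"delta_rot":[0,0,0],"xyz":[0,0,0.1],"hand":5.5},{"delta_rot":[0,0,0],"xyz":[0,0,0],"hand":5.5}]'

```text
clock: 12.58
ee_pos: [0.507, -0.0467, 0.0073]
tcp_rot: [-3.142, 0.0, -0.18]
wrist_force: [-0.5, -0.2, -0.5]
finger_gap: 0.0585
finger_force: 32.7
```

Emit:
jog_arm --motion '[{"delta_rot":[0,0,0],"xyz":[0,0,0.1],"hand":5.5},{"delta_rot":[0,0,0],"xyz":[0,0,0],"hand":5.5},{"delta_rot":[0,0,0],"xyz":[0,0,0],"hand":5.5}]'

```text
clock: 12.95
ee_pos: [0.5071, -0.0467, 0.0064]
tcp_rot: [-3.142, 0.0, -0.18]
wrist_force: [-0.4, 1.2, -1.2]
finger_gap: 0.0585
finger_force: 32.7
```

Emit:
jog_arm --motion '[{"delta_rot":[0,0,0],"xyz":[0,0,0.1],"hand":5.5},{"delta_rot":[0,0,0],"xyz":[0,0,0],"hand":5.5},{"delta_rot":[0,0,0],"xyz":[0,0,0],"hand":5.5}]'

```text
clock: 13.32
ee_pos: [0.5071, -0.0468, 0.0054]
tcp_rot: [-3.142, 0.0, -0.18]
wrist_force: [-0.2, 1.0, -1.5]
finger_gap: 0.0589
finger_force: 32.7
```

Emit:
jog_arm --motion '[{"delta_rot":[0,0,0],"xyz":[0,0,0.1],"hand":5.5},{"delta_rot":[0,0,0],"xyz":[0,0,0],"hand":5.5},{"delta_rot":[0,0,0],"xyz":[0,0,0],"hand":5.5}]'

```text
clock: 13.7
ee_pos: [0.5072, -0.0468, 0.0047]
tcp_rot: [-3.142, -0.0, -0.18]
wrist_force: [-1.6, -0.5, 5.2]
finger_gap: 0.0581
finger_force: 33.3
```

Emit:
jog_arm --motion '[{"delta_rot":[0,0,0],"xyz":[0,0,0],"hand":6.1},{"delta_rot":[0,0,0],"xyz":[0,0,0],"hand":6.5},{"delta_rot":[0,0,0],"xyz":[0,0,0],"hand":7.8},{"delta_rot":[0,0,0],"xyz":[0,0,0],"hand":7.8},{"delta_rot":[0,0,0],"xyz":[0,0,-1],"hand":7.8},{"delta_rot":[0,0,0],"xyz":[0,0,-3],"hand":7.8},{"delta_rot":[0,0,0],"xyz":[0,0,-4],"hand":7.8},{"delta_rot":[0,0,0],"xyz":[0,0,-4],"hand":7.8},{"delta_rot":[0,0,0],"xyz":[-0.7,0,-4],"hand":7.8},{"delta_rot":[0,0,0],"xyz":[0,0,0],"hand":7.8}]'

```text
clock: 14.95
ee_pos: [0.5014, -0.0456, 0.1678]
tcp_rot: [-3.141, -0.006, -0.18]
wrist_force: [0.2, -0.7, -0.5]
finger_gap: 0.078
finger_force: 0.0
```

Emit:
jog_arm --motion '[{"delta_rot":[0,0,-10],"xyz":[0,0,0],"hand":7.8},{"delta_rot":[0,0,-10],"xyz":[0,0,0],"hand":7.8},{"delta_rot":[0,0,-10],"xyz":[0,0,0],"hand":7.8},{"delta_rot":[0,0,-10],"xyz":[0,0,0],"hand":7.8},{"delta_rot":[0,0,-10],"xyz":[0,0,0],"hand":7.8},{"delta_rot":[0,0,-10],"xyz":[0,0,0],"hand":7.8},{"delta_rot":[0,0,-10],"xyz":[0,0,0],"hand":7.8},{"delta_rot":[0,0,-10],"xyz":[0,0,0],"hand":7.8},{"delta_rot":[0,0,-10],"xyz":[0,0,0],"hand":7.8},{"delta_rot":[0,0,0],"xyz":[0,0,0],"hand":7.8},{"delta_rot":[0,0,0],"xyz":[0,0,0],"hand":7.8}]'

```text
clock: 16.32
ee_pos: [0.5, -0.0456, 0.1642]
tcp_rot: [-3.141, -0.0, 1.387]
wrist_force: [0.0, 0.2, -0.1]
finger_gap: 0.0778
finger_force: 0.0
```

```bash
python3 - <<'E'
from h import *
s=r.sense();e=s['ee_pos'];print(e,s['tcp_rot'],s['joint_pos'].round(2),s['clock'])
grab('wrist','w4'); grab('scene'); grab('top')
for n in('wrist','scene','top'):
    w,p=cloud(n); c=np.array([.5003,-.0455]);a=np.radians(-10.3)
    x,y,z=(w[...,0]-c[0])*np.cos(a)+(w[...,1]-c[1])*np.sin(a), -(w[...,0]-c[0])*np.sin(a)+(w[...,1]-c[1])*np.cos(a), w[...,2]
    m=(z>.005)&(z<.034)&(abs(x)<.045)&(abs(y)<.045)&(p.max(2)-p.min(2).astype(int)<50)&(p.min(2)>70)
    if m.sum():
        q=np.c_[x[m],y[m],z[m]]; print(n,len(q),np.percentile(q,[1,50,99],axis=0).round(4),cv2.minAreaRect(w[m][:,:2].astype(np.float32)))
        h=q[q[:,0]>0]; 
        hs=h[(h[:,0]>np.percentile(h[:,0],93))]; print('heel fit',np.degrees(np.arctan(np.polyfit(hs[:,1],hs[:,0],1)[0])))
E
```

```text
[ 0.49996091 -0.04563311  0.16415118] [-3.14103766e+00 -3.69954684e-05  1.38703614e+00] [ 0.33  0.43 -0.46  1.96  0.26  0.81 -0.46] 16.325
wrist 2510 [[-0.0247 -0.0284  0.011 ]
 [ 0.0025  0.0005  0.0169]
 [ 0.0266  0.0279  0.0285]] ((0.500337541103363, -0.04674886167049408), (0.05946647375822067, 0.05484304577112198), 78.6785659790039)
heel fit 0.9782982820960547
scene 496 [[-0.0276 -0.0242  0.0054]
 [-0.003   0.0055  0.0174]
 [ 0.0253  0.0301  0.0295]] ((0.4994947910308838, -0.044542208313941956), (0.06029888615012169, 0.05515674129128456), 80.3150863647461)
heel fit 0.3687415522437924
```

View pics/w4.png

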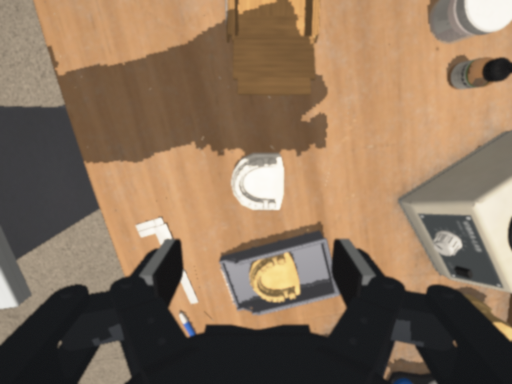

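The wrist view shows the cast flat on the bench at (260,182) with its teeth to the left (-x). Its position and yaw match the expected (0.500, -0.0455). I'll take it across x.

Emit:
jog_arm --motion '[{"delta_rot":[0,0,0],"xyz":[0,0,3],"hand":7.6},{"delta_rot":[0,0,0],"xyz":[0,0,4],"hand":7.6},{"delta_rot":[0,0,0],"xyz":[0,0,3.5],"hand":7.6},{"delta_rot":[0,0,0],"xyz":[0,0,2.5],"hand":7.6},{"delta_rot":[0,0,0],"xyz":[0,0,1.5],"hand":7.6},{"delta_rot":[0,0,0],"xyz":[0,0,0.8],"hand":7.6},{"delta_rot":[0,0,0],"xyz":[0,0,0.3],"hand":7.6},{"delta_rot":[0,0,0],"xyz":[0,0,0],"hand":7.6},{"delta_rot":[0,0,0],"xyz":[0,0,0],"hand":7.6}]'

```text
clock: 17.6
ee_pos: [0.5006, -0.0456, 0.009]
tcp_rot: [3.141, -0.0, 1.391]
wrist_force: [0.0, 0.3, 0.3]
finger_gap: 0.0763
finger_force: 0.0
```

Emit:
jog_arm --motion '[{"delta_rot":[0,0,0],"xyz":[0,0,0.2],"hand":7.0},{"delta_rot":[0,0,0],"xyz":[0,0,0],"hand":6.2},{"delta_rot":[0,0,0],"xyz":[0,0,0],"hand":5.8},{"delta_rot":[0,0,0],"xyz":[0,0,0],"hand":5.0},{"delta_rot":[0,0,0],"xyz":[0,0,0],"hand":5.0},{"delta_rot":[0,0,0],"xyz":[0,0,0],"hand":5.0},{"delta_rot":[0,0,0],"xyz":[0,0,0],"hand":5.0}]' --grip_force 30

```text
clock: 18.48
ee_pos: [0.5004, -0.0456, 0.0068]
tcp_rot: [3.141, 0.0, 1.391]
wrist_force: [-0.9, -0.7, 5.5]
finger_gap: 0.0539
finger_force: 30.4
```

```bash
python3 - <<'E'
from h import *
grab('scene')
from scipy.optimize import minimize
for n in('scene','top'):
    w,p=cloud(n); hsv=cv2.cvtColor(p,cv2.COLOR_RGB2HSV)
    m=cv2.inRange(hsv,(105,150,60),(125,255,255))>0
    m&=(abs(w[...,0]-.515)<.09)&(abs(w[...,1]+.311)<.07)
    for lo,hi in((.004,.009),(.026,.036)):
        k=m&(w[...,2]>lo)&(w[...,2]<hi); q=w[k][:,:2].astype(np.float32); print(n,lo,k.sum(),cv2.minAreaRect(q))
    # wall tops: split by side
    a=np.radians(-10);c=np.array([.515,-.311]);k=m&(w[...,2]>.0275)&(w[...,2]<.034)
    d=w[k][:,:2]-c; x=d@[np.cos(a),np.sin(a)];y=d@[-np.sin(a),np.cos(a)]
    for s in(1,-1):
        t=(y*s>.025)&(abs(x)<.05); f=np.polyfit(x[t],y[t],1); print(' wall',s,t.sum(),f,np.percentile(y[t],[5,50,95]).round(4))
    t=(abs(y)<.025)&(x>.03); print(' heel wall x',t.sum(),np.percentile(x[t],[5,50,95]).round(4) if t.sum() else '')
    kk=m&(w[...,2]>.002)&(w[...,2]<.04); d=w[kk][:,:2]-c; x=d@[np.cos(a),np.sin(a)]; print(' xr',np.percentile(x,[1,99]).round(4))
E
```

```text
scene 0.004 484 ((0.5246258974075317, -0.3220178782939911), (0.10595951974391937, 0.13551971316337585), 84.85374450683594)
scene 0.026 203 ((0.5248982906341553, -0.3091186583042145), (0.0761723443865776, 0.10844352096319199), 80.85626983642578)
 wall 1 61 [0.01189784 0.03872535] [0.0354 0.0393 0.041 ]
 wall -1 62 [ 0.00618122 -0.03067721] [-0.0343 -0.0304 -0.0284]
 heel wall x 26 [0.0572 0.0592 0.0611]
 xr [-0.0597  0.0603]
top 0.004 543 ((0.5149332284927368, -0.31189990043640137), (0.06724070012569427, 0.11967060714960098), 80.32982635498047)
top 0.026 123 ((0.527782678604126, -0.31165480613708496), (0.0761742815375328, 0.10046616196632385), 81.26380920410156)
 wall 1 40 [0.0154782  0.03703319] [0.0347 0.037  0.0391]
 wall -1 30 [-0.00701179 -0.03404815] [-0.0355 -0.0341 -0.0327]
 heel wall x 17 [0.0594 0.0603 0.0624]
 xr [-0.0586  0.0614]
```

Emit:
jog_arm --motion '[{"delta_rot":[0,0,0],"xyz":[0,0,-0.5],"hand":5.0},{"delta_rot":[0,0,0],"xyz":[0,0,-1.5],"hand":5.0},{"delta_rot":[0,0,0],"xyz":[0,0,-2.5],"hand":5.0},{"delta_rot":[0,0,0],"xyz":[0,0,-3.5],"hand":5.0},{"delta_rot":[0,0,0],"xyz":[0,0,-3.5],"hand":5.0},{"delta_rot":[0,0,0],"xyz":[0,0,-2.5],"hand":5.0},{"delta_rot":[0,0,0],"xyz":[0,0,-1.5],"hand":5.0},{"delta_rot":[0,0,0],"xyz":[0,0,0],"hand":5.0}]'

```text
clock: 19.52
ee_pos: [0.5006, -0.0456, 0.1624]
tcp_rot: [3.14, -0.0, 1.391]
wrist_force: [-0.3, 0.9, -0.9]
finger_gap: 0.0538
finger_force: 31.9
```

Emit:
jog_arm --motion '[{"delta_rot":[0,0,0],"xyz":[-1.5,0.3,0],"hand":5.0},{"delta_rot":[0,0,0],"xyz":[-3,0.7,0],"hand":5.0},{"delta_rot":[0,0,0],"xyz":[-4,1,0],"hand":5.0},{"delta_rot":[0,0,0],"xyz":[-4.5,1,0],"hand":5.0},{"delta_rot":[0,0,0],"xyz":[-4.5,1.2,0],"hand":5.0},{"delta_rot":[0,0,0],"xyz":[-4,1,0],"hand":5.0},{"delta_rot":[0,0,-0.3],"xyz":[-2.5,0.6,0],"hand":5.0},{"delta_rot":[0,0,0],"xyz":[-1.5,0.4,0],"hand":5.0},{"delta_rot":[0,0,0],"xyz":[0,0,0],"hand":5.0},{"delta_rot":[0,0,0],"xyz":[0,0,0],"hand":5.0}]'

```text
clock: 20.78
ee_pos: [0.5158, -0.3061, 0.1611]
tcp_rot: [-3.141, -0.001, 1.398]
wrist_force: [-0.4, 0.3, -0.4]
finger_gap: 0.0539
finger_force: 31.9
```

```bash
cat > tray.py <<'E'
from h import *
s=r.sense();e=s['ee_pos'];print(e,s['tcp_rot'],s['joint_pos'].round(2),s['clock'],s['finger_gap'])
grab('wrist','w5')
w,p=cloud('wrist'); hsv=cv2.cvtColor(p,cv2.COLOR_RGB2HSV)
m=cv2.inRange(hsv,(105,130,50),(125,255,255))>0
m&=(abs(w[...,0]-.515)<.09)&(abs(w[...,1]+.311)<.07)
a=np.radians(-10);c=np.array([.515,-.311]);d=w[...,:2]-c;x=d@[np.cos(a),np.sin(a)];y=d@[-np.sin(a),np.cos(a)];z=w[...,2]
k=m&(z>.027)&(z<.035)
for s in(1,-1):
    t=k&(y*s>.025)&(abs(x)<.05)
    if t.sum()>5: print(' wall',s,t.sum(),np.polyfit(x[t],y[t],1),np.percentile(y[t],[3,50,97]).round(4),np.median(z[t]))
t=k&(abs(y)<.028)&(x>.03); print(' heel',t.sum(),np.percentile(x[t],[3,50,97]).round(4) if t.sum() else '')
t=m&(abs(y)<.028)&(x<-.04)&(z>.0105)&(z<.018); print(' lip',t.sum(),np.percentile(x[t],[3,50,97]).round(4) if t.sum() else '')
# cast held
m=(p.max(2)-p.min(2).astype(int)<50)&(p.min(2)>70)&(z>e[2]-.01)&(z<e[2]+.035)&(np.hypot(w[...,0]-e[0],w[...,1]-e[1])<.06)
print('cast',m.sum()); q=np.c_[x[m],y[m],z[m]]
if len(q): print(np.percentile(q,[1,50,99],axis=0).round(4)); print('tcp loc',(e[:2]-c)@[np.cos(a),np.sin(a)],(e[:2]-c)@[-np.sin(a),np.cos(a)],cv2.minAreaRect(w[m][:,:2].astype(np.float32)))
E
python3 tray.py
```

```text
[ 0.51575569 -0.30605342  0.161113  ] [-3.14102241e+00 -9.44567699e-04  1.39782456e+00] [ 0.74  0.56 -0.44  1.72  0.29  0.93  0.01] 20.775 0.05391610087876182
 wall 1 502 [0.01169585 0.03579665] [0.0336 0.0358 0.0385] 0.03103439484999984
 heel 280 [0.0579 0.0598 0.0623]
 lip 137 [-0.0593 -0.0579 -0.0569]
cast 10765
[[-0.0311 -0.0206  0.159 ]
 [ 0.0027  0.0092  0.171 ]
 [ 0.0322  0.0335  0.1921]]
tcp loc -0.00011475887055387252 0.005002658380083743 ((0.52149897813797, -0.308549702167511), (0.0643630176782608, 0.06712085008621216), 27.396562576293945)
```

View pics/w5.png

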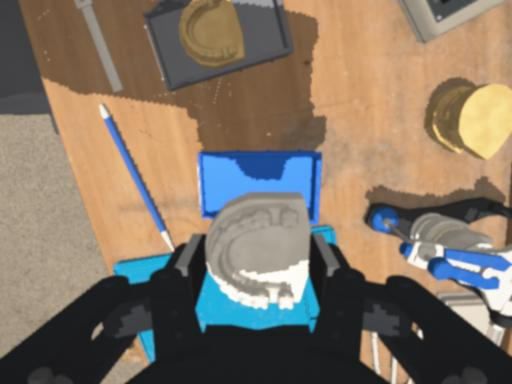

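The wrist view shows the held cast at (258,250) above the blue tray. The tray's +y wall is visible at (260,155) and the low end is on the left, as are the teeth. I'll correct by about 2.5 mm, lower, and measure again.

Emit:
jog_arm --motion '[{"delta_rot":[0,0,-0.5],"xyz":[-0.25,0.08,2.5],"hand":5.0},{"delta_rot":[0,0,0],"xyz":[0,0,4],"hand":5.0},{"delta_rot":[0,0,0],"xyz":[0,0,2.5],"hand":5.0},{"delta_rot":[0,0,0],"xyz":[0,0,1.2],"hand":5.0},{"delta_rot":[0,0,0],"xyz":[0,0,0],"hand":5.0},{"delta_rot":[0,0,0],"xyz":[0,0,0],"hand":5.0}]'

```text
clock: 21.58
ee_pos: [0.5168, -0.3101, 0.0605]
tcp_rot: [3.14, 0.0, 1.405]
wrist_force: [-0.4, 0.4, -0.1]
finger_gap: 0.0539
finger_force: 31.9
```

```bash
cat >> tray.py <<'E'
m2=m&(abs(x)<.012)&(z>e[2]-.004)
for zl in np.arange(e[2]-.004,e[2]+.03,.004):
    k=m2&(abs(z-zl)<.002)
    if k.sum(): print('castz',round(zl-e[2],3),k.sum(),np.percentile(y[k],[95,99,100]).round(4))
E
python3 tray.py
```

```text
[ 0.51681787 -0.3101089   0.06051838] [3.13996670e+00 4.71476344e-04 1.40539673e+00] [ 0.71  0.68 -0.39  1.81  0.37  0.72 -0.05] 21.575 0.05387639276107874
 wall 1 1270 [0.01151396 0.03607528] [0.0334 0.0362 0.0386] 0.03089908770974434
 heel 543 [0.0582 0.06   0.0623]
 lip 303 [-0.0596 -0.0581 -0.0572]
cast 10807
[[-0.0293 -0.0242  0.0573]
 [ 0.0045  0.0054  0.0703]
 [ 0.0337  0.0298  0.0915]]
tcp loc 0.0016355117921473428 0.0011932265132746018 ((0.522559642791748, -0.31273478269577026), (0.06515177339315414, 0.06711424887180328), 27.37181854248047)
castz -0.004 42 [0.0297 0.0297 0.0297]
castz 0.0 94 [0.0298 0.0299 0.03  ]
castz 0.004 93 [0.0299 0.03   0.0301]
castz 0.008 2428 [0.0286 0.0297 0.0301]
castz 0.012 771 [0.027  0.0277 0.0287]
castz 0.016 558 [0.0261 0.0266 0.0268]
castz 0.02 1187 [0.0244 0.0256 0.0266]
castz 0.024 3 [-0.0129 -0.0126 -0.0126]
```

Emit:
jog_arm --motion '[{"delta_rot":[0,0,0],"xyz":[0.2,-0.05,0],"hand":5.0},{"delta_rot":[0,0,0],"xyz":[0,0,0],"hand":5.0},{"delta_rot":[0,0,0],"xyz":[0,0,0.8],"hand":5.0},{"delta_rot":[0,0,0],"xyz":[0,0,0.8],"hand":5.0},{"delta_rot":[0,0,0],"xyz":[0,0,0.8],"hand":5.0},{"delta_rot":[0,0,0],"xyz":[0,0,0],"hand":5.0}]'

```text
clock: 22.38
ee_pos: [0.5154, -0.3077, 0.0344]
tcp_rot: [-3.14, -0.001, 1.405]
wrist_force: [-0.4, 0.2, -0.9]
finger_gap: 0.0535
finger_force: 31.9
```

Emit:
jog_arm --motion '[{"delta_rot":[0,0,0],"xyz":[0,0,0.6],"hand":5.0},{"delta_rot":[0,0,0],"xyz":[0,0,0.6],"hand":5.0},{"delta_rot":[0,0,0],"xyz":[0,0,0.4],"hand":5.0},{"delta_rot":[0,0,0],"xyz":[0,0,0.2],"hand":5.0},{"delta_rot":[0,0,0],"xyz":[0,0,0],"hand":5.0},{"delta_rot":[0,0,0],"xyz":[0,0,0],"hand":5.0}]'

```text
clock: 23.12
ee_pos: [0.516, -0.3081, 0.0175]
tcp_rot: [3.141, 0.0, 1.405]
wrist_force: [-0.5, -0.5, -1.1]
finger_gap: 0.0541
finger_force: 31.9
```

Clear of the walls so far. Now small steps down to contact.

Emit:
jog_arm --motion '[{"delta_rot":[0,0,0],"xyz":[0,0,0.1],"hand":5.0},{"delta_rot":[0,0,0],"xyz":[0,0,0.1],"hand":5.0},{"delta_rot":[0,0,0],"xyz":[0,0,0.1],"hand":5.0},{"delta_rot":[0,0,0],"xyz":[0,0,0],"hand":5.0}]'

```text
clock: 23.62
ee_pos: [0.5158, -0.308, 0.0143]
tcp_rot: [-3.141, -0.0, 1.405]
wrist_force: [0.7, -0.7, -0.4]
finger_gap: 0.054
finger_force: 31.9
```

Emit:
jog_arm --motion '[{"delta_rot":[0,0,0],"xyz":[0,0,0.1],"hand":5.0},{"delta_rot":[0,0,0],"xyz":[0,0,0],"hand":5.0},{"delta_rot":[0,0,0],"xyz":[0,0,0],"hand":5.0}]'

```text
clock: 24.0
ee_pos: [0.5159, -0.308, 0.0134]
tcp_rot: [-3.142, -0.0, 1.405]
wrist_force: [0.1, 0.1, -1.2]
finger_gap: 0.0539
finger_force: 31.9
```

Emit:
jog_arm --motion '[{"delta_rot":[0,0,0],"xyz":[0,0,0.1],"hand":5.0},{"delta_rot":[0,0,0],"xyz":[0,0,0],"hand":5.0},{"delta_rot":[0,0,0],"xyz":[0,0,0],"hand":5.0}]'

```text
clock: 24.38
ee_pos: [0.516, -0.3081, 0.0129]
tcp_rot: [3.141, 0.0, 1.405]
wrist_force: [-2.0, 0.1, 5.5]
finger_gap: 0.054
finger_force: 32.4
```

Emit:
jog_arm --motion '[{"delta_rot":[0,0,0],"xyz":[0,0,0.05],"hand":5.0},{"delta_rot":[0,0,0],"xyz":[0,0,0],"hand":5.0},{"delta_rot":[0,0,0],"xyz":[0,0,0],"hand":5.0}]'

```text
clock: 24.75
ee_pos: [0.516, -0.3081, 0.0128]
tcp_rot: [3.141, 0.001, 1.405]
wrist_force: [-3.1, 1.0, 10.1]
finger_gap: 0.054
finger_force: 32.9
```

It touches the tray floor at the height expected. Release and rise.

Emit:
jog_arm --motion '[{"delta_rot":[0,0,0],"xyz":[0,0,0],"hand":5.6},{"delta_rot":[0,0,0],"xyz":[0,0,0],"hand":6.2},{"delta_rot":[0,0,0],"xyz":[0,0,0],"hand":6.8},{"delta_rot":[0,0,0],"xyz":[0,0,0],"hand":6.8},{"delta_rot":[0,0,0],"xyz":[0,0,-0.5],"hand":6.8},{"delta_rot":[0,0,0],"xyz":[0,0,-1.5],"hand":6.8},{"delta_rot":[0,0,0],"xyz":[0,0,-3],"hand":6.8},{"delta_rot":[0,0,0],"xyz":[0,0,-4],"hand":6.8},{"delta_rot":[0,0,0],"xyz":[0,0,-5],"hand":6.8},{"delta_rot":[0,0,0],"xyz":[0,0,-4],"hand":6.8},{"delta_rot":[0,0,0],"xyz":[0,0,0],"hand":6.8},{"delta_rot":[0,0,0],"xyz":[0,0,0],"hand":6.8}]'

```text
clock: 26.25
ee_pos: [0.5155, -0.308, 0.1922]
tcp_rot: [3.142, 0.0, 1.405]
wrist_force: [-0.3, 0.3, -1.2]
finger_gap: 0.0675
finger_force: 0.0
```

```bash
python3 - <<'E'
from h import *
s=r.sense();print(s['ee_pos'],s['clock'],s['wrist_force'])
grab('wrist','w6'); w,p=cloud('wrist')
a=np.radians(-9.4);c=np.array([.516,-.309]);d=w[...,:2]-c;x=d@[np.cos(a),np.sin(a)];y=d@[-np.sin(a),np.cos(a)];z=w[...,2]
m=(p.max(2)-p.min(2).astype(int)<60)&(p.min(2)>70)&(z>.008)&(z<.045)&(abs(x)<.045)&(abs(y)<.031)
q=np.c_[x[m],y[m],z[m]]; print(len(q),np.percentile(q,[1,50,99],axis=0).round(4))
k=(z>.027)&(z<.035)&(p[...,2].astype(int)>p[...,0]+50)&(abs(x)<.05)
for s in(1,-1):
    t=k&(y*s>.025)&(y*s<.045)
    if t.sum(): print(s,t.sum(),np.percentile(y[t],[3,50,97]).round(4))
A=cv2.resize(cv2.imread('pics/w6.png')[120:270,160:360],(400,300))
grab('scene','s6'); B=cv2.resize(cv2.imread('pics/s6.png'),(400,300))
cv2.imwrite('pics/end.png',np.hstack([A,B]))
E
```

```text
[ 0.51548311 -0.30800755  0.1921703 ] 26.25 [-0.25705061  0.30358115 -1.16892872]
2196 [[-0.0246 -0.0288  0.0198]
 [ 0.0023  0.0009  0.0228]
 [ 0.0269  0.0288  0.0345]]
1 389 [0.0312 0.0335 0.0356]
-1 391 [-0.0378 -0.0354 -0.0255]
```

View pics/end.png

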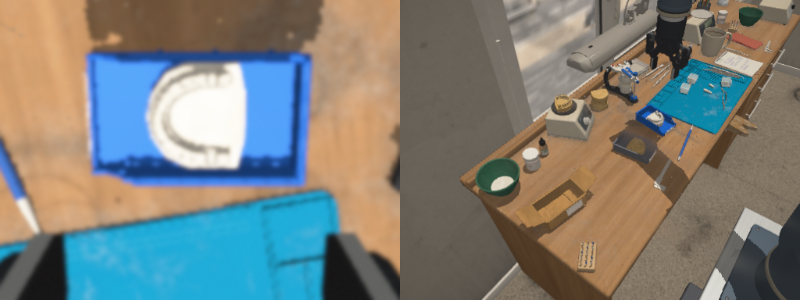

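The left half shows the cast flat and midway along the blue tray at (198,115), front teeth towards the low end at the left. The right half shows the flaps still open and the other things where they were. I'm handing the job in.

```bash
python3 -c "
from plant import job
print(job.finish_job())"
```

```text
the job is handed in; nothing more can be done
None
```

The job is handed in after about 26 s of the 66 s allowed: both flaps are folded right back, and the white cast stands flat about midway along the blue tray with its front teeth towards the low labelled end. In the last pictures nothing else looked disturbed.

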